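# Index a washing-machine pulley and set its brake

## Robot

A 6-joint arm with a two-finger parallel gripper is mounted at the origin on the work surface. World frame = base frame: x ahead of the robot, y to its left, z up, the work surface at z = 0. Lengths are in m, angles in degrees, forces in N, time in s.
With the tool pointing down it reaches from about 0.25 to 0.725 m from the base axis. Payload 9.7 kg.
Tool frame: the origin (TCP) lies between the finger pads; the fingertips stand 19 mm ahead of it and the grasp point (between the pads) is the TCP; z points along the fingers, y is the line along which they close (so a half turn about z gives the same grasp; the last joint's range is limited). The gripper opens to 85 mm and grips with 20 to 120 N. Pads are 22 mm wide; open, the fingers measure 114 mm over their backs; the gripper's body (76 mm by 85 mm) begins 54 mm behind the grasp point. The pads swing forward as they close: fully open they stand 13 mm farther back than shut.
Start: joints at [67.781, 4.979, 10.078, 95.1, 0, 90], TCP at [0.208, 0.509, 0.25] pointing down, gripper open.
Joint ranges: [-179.16, 179.16], [-48.56, 103.87], [-65.8, 70.77], [-126.05, 130.52], [-82.76, 87.17], [-180, 180]. Speed limits (degrees/s): [127.2, 127.2, 147.25, 180, 180, 180].

## Interface

Orientations are given as [roll, pitch, yaw] about the fixed x, y, z axes, in that order (R = Rz(yaw) Ry(pitch) Rx(roll)).
In Python, from workcell import bot gives the robot as it stands. The module is installed in compiled form; this text tells all that it offers.
- The arm moves only by the shell command python3 -m crank 'ROWS' [OPENING] [FORCE]. ROWS is JSON, a list that holds one entry, the list of rows, each a list of 6 numbers: the shift along the world's x, y, z as a fraction of full scale, then the turn, a rotation vector about the world's x, y, z as a fraction of full scale. In form: [[[x, y, z, wx, wy, wz], ...]]. A call has 1 to 20 rows; each row shifts and turns the commanded pose from where the row before left it; what a row does not reach is not made up. Full scale, the value 1, is 20 mm for a shift and 0.12 rad for a turn. A row lasts 1/12 s, in which the tool goes at most 41.7 mm and 7.16 degrees, less where a joint would pass 70% of its speed; a pose out of reach is approached as far as the arm can. A call with a number of a shift or a turn outside -1 to 1 is refused whole. A call with a gripper value outside its range is refused whole. OPENING is the opening, from 0 (shut) to 1 (fully open), set as the call begins (- or left out, the last holds). The fingers move at their own pace and stop on an object; FORCE is the grip in N (left out, the last holds). Time passes only in rows, so rows that do not move let the fingers close. It gives the time, the measured TCP pose, the force, the opening and the grip force at its end, in the units of the state.
- bot.get_obs(): the state, without advancing time (a new reading comes with each control period).
- bot.camera(name): name is "scene" or "top" or "wrist"; returns the picture (420x560x3 uint8, red, green, blue); there is no depth.
- bot.camera_model(name): a dict with "vertical_fov" (degrees; the focal length in pixels is half the picture's height over the tangent of half this angle, whatever the lens; pixels are square), "cx", "cy" (the principal point, pixels), "R" (3x3) and "t" (3): a world point X has camera coordinates R X + t. Camera axes: x right, y down, z forward; pixel columns grow to the right and rows downward; lengths in m; the calibration is good to about 2 mm. A picture is of the moment at which its call begins: read the wrist's pose just before it. camera_model takes no time and is no camera call; for the wrist camera it gives the pose at the moment of the call.
- bot.job_done(): hands the job in; it is judged then, once.
The state is a dict: "time": time; "q": joint angles; "qd": joint speeds; "joint_efforts": joint torques, N m; "ee_pos": TCP position; "tcp_rot": TCP orientation; "wrist_force": force on the tool from outside, world axes, zero at the start; "torque": the same for the moment, N m; "opening": finger opening in m; "grasp_force": force on a finger pad.
Only numpy, scipy, OpenCV 4.12 (cv2) and the standard library are available. Lean on these libraries where they do the work, as an engineer would, in place of code of your own. Each camera call takes 0.05 s, during which the arm holds its last target. There are 200 camera calls.

## Task

The washing-machine gearbox is on the test stand. Turn its belt pulley by pushing gently on a spoke with one finger until the broad spoke stands under the fixed pointer, then push the brake arm with a finger all the way round until its stop. Push only, do not pinch or lift anything; leave the pulley alone once the brake is on, and do not disturb the loose things lying around.

Things in the scene. Friction and masses are not known exactly. Their poses are not given: they have to be found in the camera images.
- stand: Fixed grey gearbox stand carrying the pulley: round foot 150 mm across, column 90 mm across to 45 mm height, then narrower (48 mm) up to the pulley. Origin on the table on the pulley's axis; z up. Its place and yaw vary.
- wheel_centre (a point): Point on the pulley's vertical axis, at the height of the rim's upper edge (96 mm above the table). The hub is 56 mm across, with a nut to 104 mm height.
- pulley (a joint): Angle of the horizontal aluminium belt pulley about its vertical axis, rad, growing anticlockwise seen from above; turns both ways over more than a full turn, and stays where it is left by friction of about 0.15 Nm (some 2 N at mid spoke). Diameter 260 mm; rim 9 mm thick, 18 mm high (78 to 96 mm above the table).
- broad_spoke_end (a point): Point on top of the rim on the centre line of the pulley's broad spoke, 122 mm from its axis; turns with it. There are four spokes at 90 degrees: one broad (32 mm wide), three narrow (14 mm), tops at 92 mm, undersides at 78 mm above the table. The openings between them reach from 28 to 121 mm from the axis; over 45 mm from the axis at least 60 mm is free below them.
- pointer_tip (a point): Tip of the fixed pointer: a flat dark steel finger (18 mm wide, 8 mm at the tip) on an upright post just outside the rim, reaching inwards over the rim and aimed at the pulley's axis; tip 117 mm from the axis, top of the pointer 108 mm above the table. Where round the pulley it stands varies.
- brake (a joint): Angle of the brake arm, rad: 0 = off (arm swung outwards, away from the pulley), 1.0 = on, at its stop (arm square to the line from the pulley's axis to the pivot, cam against the rim). Grows as the arm turns clockwise seen from above about the vertical axis through brake_pivot; stays where left by friction of about 0.12 Nm. Starts between 0 and 0.25.
- brake_pivot (a point): On the brake arm's vertical turning axis, on top of the arm, 92 mm above the table and 165 mm from the pulley's axis. A 28 mm post stands under it, and a cam disc reaches up to 33 mm from it on the pulley's side; the pivot's bolt rises to 104 mm.
- brake_knob (a point): Top of the black grip (28 mm across) near the free end of the brake arm, 112 mm from the pivot, 118 mm above the table. The arm is a straight steel bar, 14 mm wide, its top at 92 mm and its underside at 80 mm above the table, running from the pivot to under the knob; the space below it is free.
- jar: Loose clear jar, 60 mm across, 75 mm high; origin at the centre of its underside. Leave alone.
- bearing: Loose steel bearing ring, 52 mm across, 15 mm high; origin at the centre of its underside. Leave alone.
- pump: Loose white drain pump, 84 mm across, 75 mm high, with a short spout to its x reaching 68 mm from the centre; origin at the centre of its underside. Leave alone.
- wrench: Loose steel wrench, 170 mm long along its x; origin at mid length on the table. Leave alone.
- screwdriver: Loose screwdriver, 190 mm long along its x; origin at mid length on the table. Leave alone.
- drawer: Loose empty white detergent drawer, 160 x 90 x 55 mm; origin at the centre of its underside. Leave alone.
- mug: Loose white mug, 76 mm across, 90 mm high; origin at the centre of its underside. Leave alone.
- brake_post: Fixed grey foot (60 x 50 x 8 mm) and post under the brake arm, standing beside the pulley's rim; its origin is not on the post but on the table on the pulley's axis, and the post stands 165 mm from there along its -y. It carries the brake arm.
Not all that is in view belongs to the job. What is shaped like the brake_post but blue is not meant. Leave any red look-alike of the part that bears pointer_tip alone.

How it is judged (in metres and radians):
On the way, in this order (a step that is already met when the one before it is completed fails the run):
1. the broad spoke stands still under the pointer, with the brake still off (horizontal distance between broad_spoke_end and pointer_tip below 0.013 m and velocity of joint pulley between -0.1 and 0.1 rad/s and value of joint brake below 0.6 rad), for 0.2 s.
2. the brake arm is pushed on, to its stop (value of joint brake above 0.88 rad), for 0.2 s.
At the end, for the whole second after the job is handed in: The broad spoke's end lies within 13 mm, seen from above, of the pointer's tip (about 5 degrees; the rim point and the tip are 5 mm apart when perfectly in line), the pulley is still, and the brake arm is within 0.12 rad of its on stop (horizontal distance between broad_spoke_end and pointer_tip below 0.013 m and velocity of joint pulley between -0.1 and 0.1 rad/s and value of joint brake above 0.88 rad); the robot touches nothing.
It fails at once if the pulley was turned with the brake on (value of joint brake above 0.88 rad and (velocity of joint pulley above 0.3 rad/s or velocity of joint pulley below -0.3 rad/s)).
It fails at once if the pulley or the brake arm was pinched or shoved with more than 40 N (contact force between the fingers and stand above 40 N or contact force between the fingers and brake_post above 40 N).
It fails at once if a loose thing was moved more than 15 mm or lifted (distance of any of jar, bearing, pump, wrench, screwdriver, drawer, mug from where it was at the start of the episode above 0.015 m).
It also fails if it takes over 58 s, if anything falls off the work surface, if the arm or the gripper's body presses on something with over 40 N, if the wrist force passes 120 N, or if a joint passes its speed limit or range.

## Working session

There is one attempt and no reset: what is moved stays moved. The work goes in short steps, Python scripts to look and compute and a shell command to move; the robot and the scene stay as the last step left them, time stands still between calls to the robot, and variables do not carry over. Pictures are saved under pics/ and viewed, at most 10 in all, crops included, and the job is handed in when it is done.

```bash
mkdir -p pics; python3 - <<'E'
from workcell import bot
import cv2
o=bot.get_obs();print(o)
for n in("scene","top"):
    im=bot.camera(n);cv2.imwrite(f"pics/{n}0.png",im[...,::-1]);m=bot.camera_model(n);print(n,m)
E
```

```text
{'time': 0.0, 'q': array([6.77808656e+01, 5.01091432e+00, 1.00336188e+01, 9.51003598e+01,
       1.38709237e-03, 8.99999328e+01]), 'qd': array([ 0.04191995,  0.03173164, -0.05013559,  0.01425573, -0.03058503,
       -0.0310319 ]), 'joint_efforts': array([-8.64498143e-04, -5.20384347e+01,  4.64806902e+01,  1.59660674e-02,
       -9.59685008e-05, -1.52619157e-05]), 'ee_pos': array([0.20789523, 0.50896282, 0.24957736]), 'tcp_rot': array([-1.79922345e+02, -1.38718222e-03,  1.57780931e+02]), 'wrist_force': array([-0.0686765 ,  0.38102154,  0.89256238]), 'torque': array([0.02939239, 0.05928143, 0.02175368]), 'grasp_force': 0.0, 'opening': 0.0854960772020702}
scene {'vertical_fov': 54.734105412713454, 'cx': 278.20252907466937, 'cy': 212.5191896993809, 'R': array([[-0.44865854,  0.89359653, -0.01381124],
       [ 0.63428786,  0.30750142, -0.70931078],
       [-0.62959068, -0.32699864, -0.70476057]]), 't': array([ 0.19866232, -0.25389174,  1.79455866])}
top {'vertical_fov': 43.61512798621188, 'cx': 283.0446150212145, 'cy': 206.07753306723174, 'R': array([[-0.00422452, -0.9999716 ,  0.00624079],
       [-0.98077823,  0.00292579, -0.19510382],
       [ 0.19508002, -0.00694505, -0.98076274]]), 't': array([0.04598253, 0.50230591, 1.61920145])}
```

View pics/top0.png

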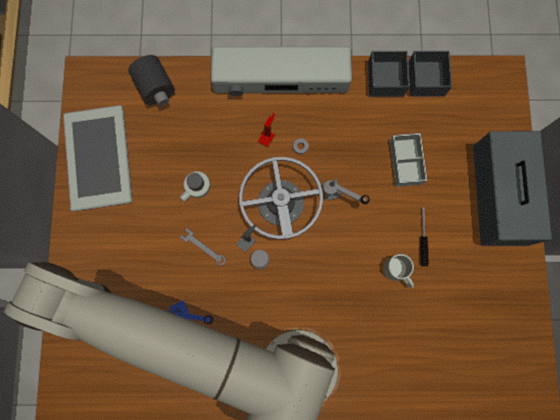

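View pics/scene0.png

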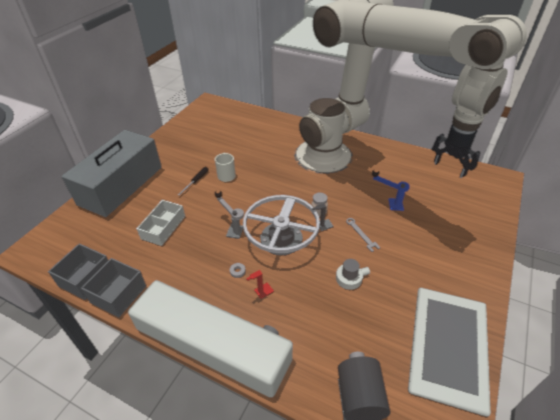

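Top view: the pulley hub is at (281,198) and the broad spoke points down to about (286,235). The grey pointer is at (247,237), and the red one at (267,130) is a look-alike. The grey brake has its pivot at (331,188) and knob at (365,199), and the blue one at (180,312) is a look-alike. The grey ones fit the description, since they stand at the rim. I'll confirm this in an enlarged crop.

```bash
cat > h.py <<'E'
import numpy as np,cv2
from workcell import bot
def ray(m,u,v,z):
    f=210/np.tan(np.radians(m["vertical_fov"]/2));R,t=np.array(m["R"]),np.array(m["t"])
    c=-R.T@t;d=R.T@np.array([(u-m["cx"])/f,(v-m["cy"])/f,1]);return (c+d*(z-c[2])/d[2])[:2]
def proj(m,X):
    f=210/np.tan(np.radians(m["vertical_fov"]/2));p=np.array(m["R"])@X+m["t"];return f*p[0]/p[2]+m["cx"],f*p[1]/p[2]+m["cy"]
E
python3 - <<'E'
from h import *
im=cv2.imread("pics/top0.png");m=bot.camera_model("top")
c=im[140:280,220:400];cv2.imwrite("pics/crop0.png",cv2.resize(c,None,fx=4.3,fy=4.3,interpolation=cv2.INTER_CUBIC))
for n,u,v,z in[("hub",281,197,.104),("broad",286,235,.096),("ptr",252,228,.108),("piv",331,188,.104),("knob",365,199,.118)]:print(n,ray(m,u,v,z).round(3))
E
```

```text
hub [0.52  0.051]
broad [0.403 0.036]
ptr [0.423 0.139]
piv [ 0.548 -0.104]
knob [ 0.51  -0.206]
```

View pics/crop0.png

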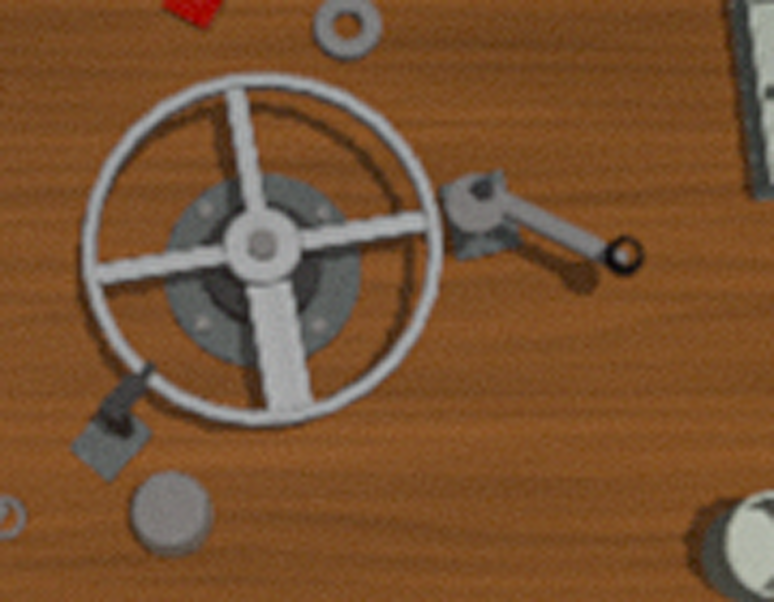

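The crop confirms it: the grey pointer's tip is at crop (150,368), over the rim, and the grey brake's bolt is at (487,187) with its black knob at (623,256). The red piece stands well outside the rim.

```bash
python3 - <<'E'
from h import *
m=bot.camera_model("top")
P=lambda u,v,z:ray(m,u/4.3+220,v/4.3+140,z)
c=P(262,249.5,.096);n=P(263,245,.104)
print("c",c,n)
for k,a in dict(broad=(289,408,.094),broadroot=(268,290,.092),nar1=(235,90,.092),nar2=(425,222,.092),nar3=(98,273,.092),ptr=(150,368,.108),piv=(487,187,.104),knob=(623,256,.118),jar=(171,505,.075),post=(110,440,0)).items():
    p=P(*a);d=p-c;print(k,p.round(4),"r",np.hypot(*d).round(4),"ang",np.degrees(np.arctan2(d[1],d[0])).round(1))
print("arm",np.linalg.norm(P(623,256,.118)-P(487,187,.104)))
E
```

```text
c [0.51864532 0.05094213] [0.5202241  0.05023793]
broad [0.4037 0.0321] r 0.1165 ang -170.7
broadroot [0.4897 0.0467] r 0.0293 ang -171.7
nar1 [0.6391 0.0703] r 0.122 ang 9.1
nar2 [ 0.5395 -0.0672] r 0.12 ang -80.0
nar3 [0.5025 0.1691] r 0.1193 ang 97.8
ptr [0.4306 0.1305] r 0.1187 ang 137.9
piv [ 0.5626 -0.1115] r 0.1682 ang -74.9
knob [ 0.5085 -0.2056] r 0.2567 ang -92.3
jar [0.3369 0.1165] r 0.1932 ang 160.2
post [0.3933 0.1653] r 0.1697 ang 137.6
arm 0.10854011992978549
```

Distances check out: the pivot measures 168 mm (165 given), the tip 119 (117), the arm 109 (112), and the narrow spokes lie 90° apart. The pulley has to go about 51° clockwise. I'll push the narrow spoke at 9° from its anticlockwise side, at a point where nothing else is near. First I approach at z = 0.25 with the fingers shut.

```bash
python3 -m crank '[[[0.95,-1,0,0,0,0.225],[0.95,-1,0,0,0,0.225],[0.95,-1,0,0,0,0.225],[0.95,-1,0,0,0,0.225],[0.95,-1,0,0,0,0.225],[0.95,-1,0,0,0,0.225],[0.95,-1,0,0,0,0.225],[0.95,-1,0,0,0,0.225],[0.95,-1,0,0,0,0.225],[0.95,-1,0,0,0,0.225],[0.95,-1,0,0,0,0.225],[0.95,-1,0,0,0,0.225],[0.95,-1,0,0,0,0.225],[0.95,-1,0,0,0,0.225],[0.95,-1,0,0,0,0.225],[0.95,-1,0,0,0,0.225],[0.95,-1,0,0,0,0.225],[0.95,-1,0,0,0,0.225],[0.95,-1,0,0,0,0.225],[0,0,0,0,0,0.225]]]' 0 20
```

```text
time: 1.77
ee_pos: [0.5712, 0.126, 0.2489]
tcp_rot: [-179.9, -0.1, -171.4]
wrist_force: [0.5, -0.5, -0.6]
opening: 0.0002
grasp_force: 0.0
```

```bash
python3 -m crank '[[[0.35,-0.45,-0.5,0,0,0],[0.35,-0.45,-1,0,0,0],[0,0,-1,0,0,0],[0,0,-1,0,0,0],[0,0,-1,0,0,0],[0,0,0,0,0,0],[0,0,0,0,0,0]]]'; python3 - <<'E'
from h import *
m=bot.camera_model("wrist");im=bot.camera("wrist")
cv2.imwrite("pics/w1.png",im[...,::-1]);
o=bot.get_obs();t=o["ee_pos"];print(t, proj(m,t+[0,0,-.019]),proj(m,np.array([.519,.0508,.104])))
a=np.radians(8.8)
for r in(40,75,115):print(r,proj(m,np.array([.519+r/1e3*np.cos(a),.0508+r/1e3*np.sin(a),.092])))
E
```

```text
time: 2.35
ee_pos: [0.5821, 0.111, 0.1591]
tcp_rot: [-180.0, -0.2, -171.3]
wrist_force: [-0.3, 0.0, 1.2]
opening: 0.0003
grasp_force: 0.0
[0.58281857 0.11118194 0.16057506] (np.float64(284.2905818680736), np.float64(258.93458444137906)) (np.float64(197.04553854523647), np.float64(114.89115265957363))
40 (np.float64(206.88882792168863), np.float64(180.24034687229533))
75 (np.float64(210.34147358377658), np.float64(231.41911480694478))
115 (np.float64(213.93226767593927), np.float64(284.6456649744967))
```

View pics/w1.png

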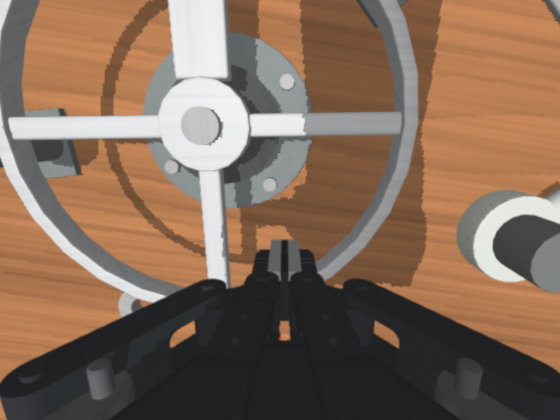

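The wrist view shows the shut fingertips at (285,245) in the free opening, between the narrow spoke at (215,230) and the rim, with the hub at (203,125). I'm lowering into the opening.

```bash
python3 -m crank '[[[0,0,-0.9,0,0,0],[0,0,-0.9,0,0,0],[0,0,-0.9,0,0,0],[0,0,-0.9,0,0,0],[0,0,0,0,0,0],[0,0,0,0,0,0]]]'; python3 - <<'E'
from h import *
c=np.array([.520,.0515]);o=bot.get_obs();p=o["ee_pos"][:2]
d=p-c;r=np.hypot(*d);a=np.degrees(np.arctan2(d[1],d[0]));print(o["ee_pos"],r,a)
s=np.degrees(np.arcsin(.0215/r));print("contact offset deg",s,"final tool angle",138-180+ s+0)
# rows: 12 rows arc
n=16;aa=np.radians(np.linspace(a,-41.5+s-4,n+1))
q=np.c_[c[0]+r*np.cos(aa),c[1]+r*np.sin(aa)]
print(np.diff(q,axis=0)/.02, np.diff(aa)[0]/.12)
E
```

```text
time: 2.9
ee_pos: [0.5831, 0.1112, 0.0892]
tcp_rot: [-180.0, 0.0, -171.3]
wrist_force: [-0.6, 0.1, 0.8]
opening: -0.0001
grasp_force: 0.0
[0.58305908 0.11124543 0.0891552 ] 0.0868675086347336 43.45435678170499
contact offset deg 14.329822752174422 final tool angle -27.670177247825578
[[ 0.23246301 -0.2662677 ]
 [ 0.21004225 -0.28428822]
 [ 0.18623043 -0.30042597]
 [ 0.16118525 -0.31457408]
 [ 0.13507259 -0.32663884]
 [ 0.10806537 -0.33654036]
 [ 0.08034246 -0.34421305]
 [ 0.05208747 -0.34960611]
 [ 0.02348751 -0.35268382]
 [-0.005268   -0.35342579]
 [-0.03398862 -0.35182711]
 [-0.06248414 -0.34789836]
 [-0.09056584 -0.34166558]
 [-0.11804775 -0.33317003]
 [-0.14474786 -0.32246797]
 [-0.17048934 -0.3096303 ]] -0.6783561570738849
```

```bash
python3 -m crank '[[[0.23,-0.27,0,0,0,0],[0.21,-0.28,0,0,0,0],[0.19,-0.3,0,0,0,0],[0.08,-0.16,0,0,0,-0.2],[0.08,-0.16,0,0,0,-0.34],[0.14,-0.33,0,0,0,-0.68],[0.11,-0.34,0,0,0,-0.68],[0.08,-0.34,0,0,0,-0.68],[0.05,-0.35,0,0,0,-0.68],[0.02,-0.35,0,0,0,-0.68],[-0.01,-0.35,0,0,0,-0.68],[-0.03,-0.35,0,0,0,-0.68],[-0.03,-0.17,0,0,0,-0.34],[-0.03,-0.17,0,0,0,-0.34],[0,0,0,0,0,0],[0,0,0,0,0,0]]]'; python3 - <<'E'
from h import *
c=np.array([.520,.0515]);o=bot.get_obs();d=o["ee_pos"][:2]-c
print(np.hypot(*d),np.degrees(np.arctan2(d[1],d[0])),o["wrist_force"])
im=bot.camera("top");cv2.imwrite("pics/t2.png",cv2.resize(im[140:280,220:400,::-1],None,fx=4.3,fy=4.3,interpolation=cv2.INTER_CUBIC))
E
```

```text
time: 4.23
ee_pos: [0.605, 0.0323, 0.0885]
tcp_rot: [180.0, 0.0, 147.6]
wrist_force: [0.3, 0.1, -0.2]
opening: 0.0001
grasp_force: 0.0
0.08713331284798112 -12.720724205947468 [ 0.28049251  0.1258674  -0.15152197]
```

View pics/t2.png

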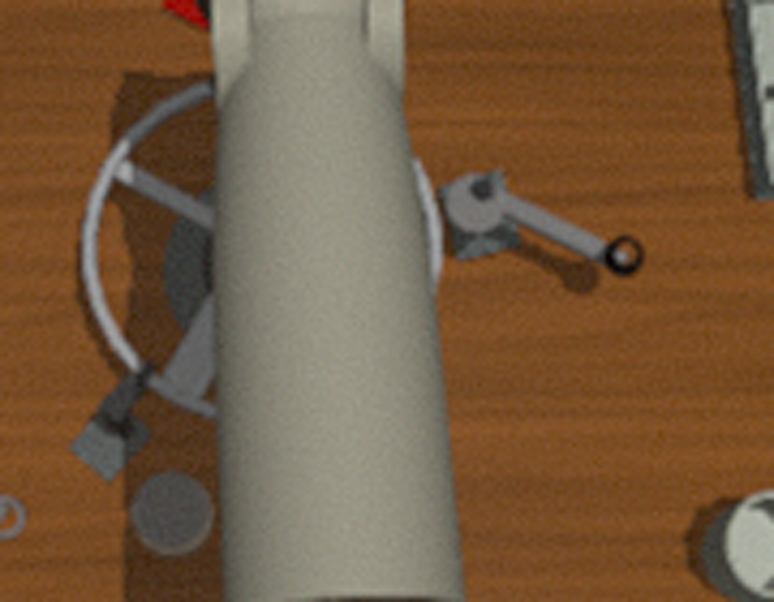

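The pulley has turned. The left narrow spoke's end is now at crop (128,172), the broad spoke's end is near (185,393), and the pointer tip is at (150,368).

```bash
python3 - <<'E'
from h import *
m=bot.camera_model("top")
P=lambda u,v,z:ray(m,u/4.3+220,v/4.3+140,z)
c=P(262,249.5,.096)
for k,a in dict(nar3=(128,172,.092),nar3b=(205,214,.092),broad=(185,393,.092),ptr=(150,368,.108)).items():
    d=P(*a)-c;print(k,np.hypot(*d),np.degrees(np.arctan2(d[1],d[0])))
E
```

```text
nar3 0.11358038033879964 58.84654496790812
nar3b 0.04940243417828108 56.4832673444484
broad 0.1174368299981512 151.9345943953614
ptr 0.11868616250123576 137.91018849733936
```

```bash
python3 -m crank '[[[-0.03,-0.15,0,0,0,-0.29],[-0.04,-0.15,0,0,0,-0.29],[-0.04,-0.15,0,0,0,-0.29],[-0.05,-0.14,0,0,0,-0.29],[-0.05,-0.14,0,0,0,-0.29],[0,0,0,0,0,0],[0,0,0,0,0,0]]]'; python3 - <<'E'
from h import *
c=np.array([.520,.0515]);o=bot.get_obs();d=o["ee_pos"][:2]-c
print(np.hypot(*d),np.degrees(np.arctan2(d[1],d[0])),o["wrist_force"])
im=bot.camera("top");cv2.imwrite("pics/t3.png",cv2.resize(im[140:270,225:325,::-1],None,fx=4.6,fy=4.6,interpolation=cv2.INTER_CUBIC))
E
```

```text
time: 4.87
ee_pos: [0.6007, 0.0182, 0.0884]
tcp_rot: [-180.0, 0.0, 137.7]
wrist_force: [0.3, -0.2, 0.2]
opening: 0.0001
grasp_force: 0.0
0.08729384761550361 -22.449718528886017 [ 0.33575198 -0.16450826  0.21229628]
```

View pics/t3.png

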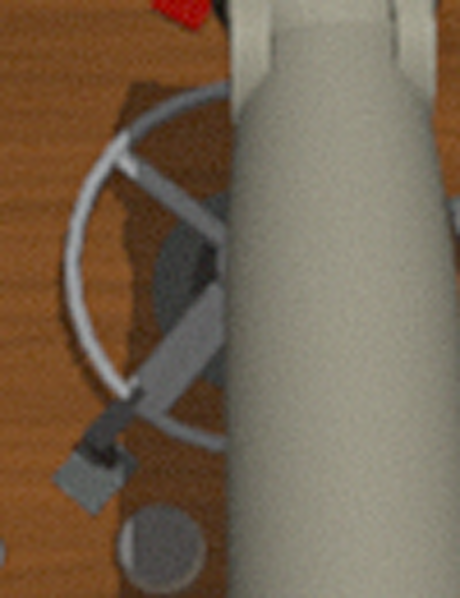

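The broad spoke's outer end now spans about (135,370) to (165,412), just clockwise-short of the pointer tip at (137,393). The narrow spoke runs from (127,160) to (215,232).

```bash
python3 - <<'E'
from h import *
m=bot.camera_model("top")
P=lambda u,v,z:ray(m,u/4.6+225,v/4.6+140,z)
c=P(257,267,.096)
for k,a in dict(nar3=(127,160,.092),nar3b=(215,232,.092),broad=(150,388,.092),ptr=(137,393,.108)).items():
    d=P(*a)-c;print(k,np.hypot(*d),np.degrees(np.arctan2(d[1],d[0])))
E
```

```text
nar3 0.1162247195819887 49.40535036958488
nar3b 0.03790717348005877 48.38460294209846
broad 0.10869708536049519 138.67596045986633
ptr 0.11838598107267603 137.69896556003414
```

About 2° remain. I'll nudge 1.7°, settle, back off, rise, and look.

```bash
python3 -m crank '[[[-0.03,-0.065,0,0,0,-0.12],[-0.03,-0.065,0,0,0,-0.12],[0,0,0,0,0,0],[0,0,0,0,0,0],[0,0,0,0,0,0],[0,0,0,0,0,0],[0.2,0.4,0,0,0,0],[0.2,0.4,0,0,0,0],[0,0,1,0,0,0],[0,0,1,0,0,0],[0,0,1,0,0,0],[0,0,1,0,0,0],[0,0,1,0,0,0],[0,-1,0,0,0,-0.8],[0,-1,0,0,0,-0.8],[0,-1,0,0,0,-0.8],[0,-1,0,0,0,-0.8],[0,-1,0,0,0,-0.8],[0,-1,0,0,0,-0.8],[0,-1,0,0,0,-0.8]]]'
```

```text
time: 6.58
ee_pos: [0.6078, -0.1087, 0.1882]
tcp_rot: [-180.0, 0.0, 97.2]
wrist_force: [0.2, -0.0, -0.5]
opening: 0.0001
grasp_force: 0.0
```

```bash
python3 -m crank '[[[-0.3,-1,0,0,0,-0.8],[-0.3,-1,0,0,0,-0.8],[-0.3,-1,0,0,0,-0.8],[-0.3,-1,0,0,0,-0.8],[-0.3,-0.5,0,0,0,-0.8],[0,0,0,0,0,-0.8],[0,0,0,0,0,-0.8],[0,0,0,0,0,0],[0,0,0,0,0,0]]]'; python3 - <<'E'
from h import *
im=bot.camera("top");cv2.imwrite("pics/t4.png",cv2.resize(im[140:280,220:400,::-1],None,fx=4.3,fy=4.3,interpolation=cv2.INTER_CUBIC))
E
```

```text
time: 7.33
ee_pos: [0.5778, -0.198, 0.1882]
tcp_rot: [-180.0, 0.0, 59.2]
wrist_force: [-0.0, 0.3, 0.1]
opening: -0.0
grasp_force: 0.0
```

View pics/t4.png

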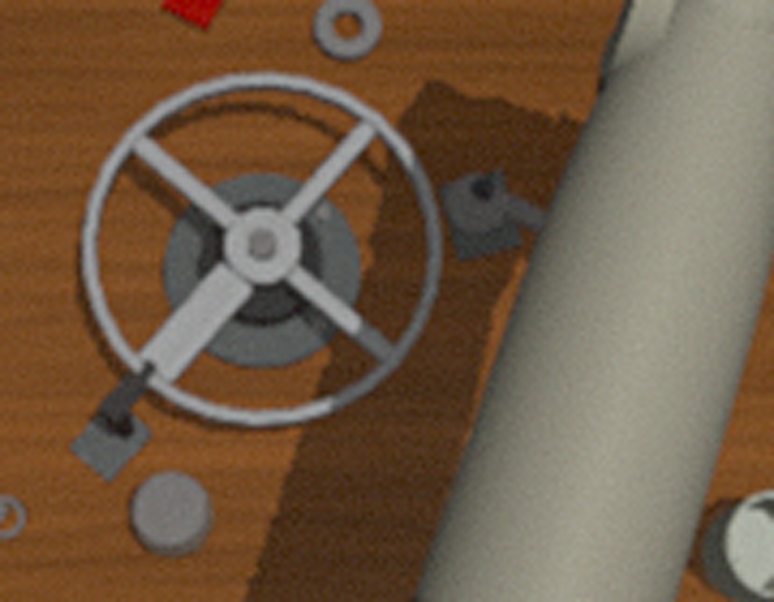

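```bash
python3 - <<'E'
from h import *
m=bot.camera_model("top")
P=lambda u,v,z:ray(m,u/4.3+220,v/4.3+140,z)
c=P(262,249.5,.096);g=lambda d:np.degrees(np.arctan2(d[1],d[0]))
A=P(137,143,.092);B=P(392,352,.092);C=P(370,127,.092)
print(g(A-B)+90,g(C-c)+180,g(C-P(262,246,.1))+180,"ptr",g(P(150,368,.108)-c), g(P(118,424,.1)-c), c)
E
```

```text
139.84118942604303 139.31507370326472 138.7815048034294 ptr 137.91018849733936 141.10339957284384 [0.51864532 0.05094213]
```

The spoke stands at about 139–140° against the pointer at 138°, which is roughly 3 mm sideways and within tolerance. Now the brake: I'll move beside the arm and check from the wrist.

```bash
python3 -m crank '[[[-0.4,0.22,-0.5,0,0,0],[-0.4,0.22,-0.6,0,0,0],[0,0,-0.6,0,0,0],[0,0,0,0,0,0],[0,0,0,0,0,0]]]'; python3 - <<'E'
from h import *
m=bot.camera_model("wrist");im=bot.camera("wrist")
cv2.imwrite("pics/w5.png",im[...,::-1]);t=bot.get_obs()["ee_pos"]
print(proj(m,t+[0,0,-.019]),proj(m,np.array([.5615,-.108,.104])),proj(m,np.array([.508,-.205,.118])))
E
```

```text
time: 7.8
ee_pos: [0.5614, -0.1894, 0.1537]
tcp_rot: [-179.9, 0.0, 59.1]
wrist_force: [-0.3, -0.5, 0.3]
opening: -0.0001
grasp_force: 0.0
(np.float64(284.8926933823109), np.float64(256.3263178096111)) (np.float64(209.33574458412158), np.float64(116.644660914525)) (np.float64(221.89612218179445), np.float64(306.11143261872))
```

View pics/w5.png

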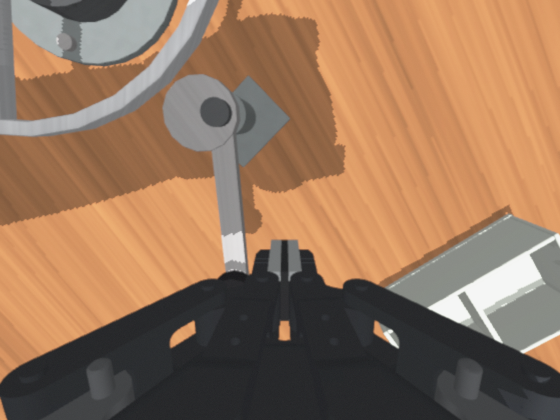

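The wrist view shows the brake bolt at (215,112), about as predicted, with the arm running down to (235,270). The fingertips at (285,250) are right of it with roughly 11 mm of gap. I'll shift slightly outward, descend and compute the arc.

```bash
python3 -m crank '[[[0.36,0.13,0,0,0,0],[0,0,-1,0,0,0],[0,0,-1,0,0,0],[0,0,-0.9,0,0,0],[0,0,0,0,0,0],[0,0,0,0,0,0]]]'; python3 - <<'E'
from h import *
c=np.array([.5625,-.109]);p=bot.get_obs()["ee_pos"][:2];d=p-c;r=np.hypot(*d);a=np.degrees(np.arctan2(d[1],d[0]))
s=np.degrees(np.arcsin(.0215/r));print(p,r,a,s,"end finger",-165+s,"contact",-118+s)
aa=np.radians(a-np.arange(0,20)*4);q=c+r*np.c_[np.cos(aa),np.sin(aa)]
for k,x in zip(aa,np.diff(q,axis=0)/.02):print(np.degrees(k).round(1),x.round(2))
E
```

```text
time: 8.35
ee_pos: [0.5688, -0.1869, 0.0962]
tcp_rot: [-179.9, 0.0, 59.0]
wrist_force: [0.2, 0.1, 0.3]
opening: 0.0003
grasp_force: 0.0
[ 0.56881735 -0.18691441] 0.07817009320709045 -85.36455885664964 15.964472294736339 end finger -149.03552770526366 contact -102.03552770526366
-85.4 [-0.27 -0.01]
-89.4 [-0.27  0.01]
-93.4 [-0.27  0.03]
-97.4 [-0.27  0.04]
-101.4 [-0.27  0.06]
-105.4 [-0.26  0.08]
-109.4 [-0.25  0.1 ]
-113.4 [-0.25  0.12]
-117.4 [-0.24  0.13]
-121.4 [-0.23  0.15]
-125.4 [-0.22  0.17]
-129.4 [-0.2   0.18]
-133.4 [-0.19  0.19]
-137.4 [-0.18  0.21]
-141.4 [-0.16  0.22]
-145.4 [-0.15  0.23]
-149.4 [-0.13  0.24]
-153.4 [-0.11  0.25]
-157.4 [-0.1   0.26]
```

```bash
python3 -m crank '[[[-0.27,-0.01,0,0,0,0],[-0.27,0.01,0,0,0,0],[-0.2,0.02,0,0,0,0],[-0.2,0.03,0,0,0,0],[-0.27,0.05,0,0,0,-0.58],[-0.27,0.07,0,0,0,-0.58],[-0.26,0.09,0,0,0,-0.58],[-0.25,0.11,0,0,0,-0.58],[-0.24,0.13,0,0,0,-0.58],[-0.23,0.14,0,0,0,-0.58],[-0.22,0.16,0,0,0,-0.58],[-0.21,0.18,0,0,0,-0.58],[-0.19,0.19,0,0,0,-0.58],[-0.18,0.2,0,0,0,-0.58],[0,0,0,0,0,0],[0,0,0,0,0,0]]]'; python3 - <<'E'
from h import *
o=bot.get_obs();c=np.array([.5625,-.109]);d=o["ee_pos"][:2]-c;print(np.hypot(*d),np.degrees(np.arctan2(d[1],d[0])))
im=bot.camera("scene");cv2.imwrite("pics/s6.png",cv2.resize(im[170:270,190:350,::-1],None,fx=4.8,fy=4.8,interpolation=cv2.INTER_CUBIC))
E
```

```text
time: 9.68
ee_pos: [0.5033, -0.1597, 0.0969]
tcp_rot: [180.0, -0.0, 19.2]
wrist_force: [0.2, 0.1, -0.3]
opening: -0.0
grasp_force: 0.0
0.0778786237541032 -139.4294044218192
```

View pics/s6.png

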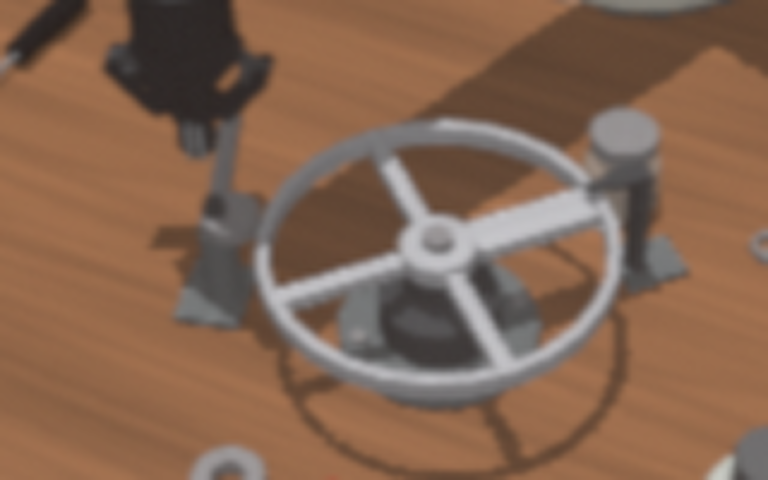

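The finger is moving the arm, which now runs from (222,200) up to (232,120), and the broad spoke is still under the pointer. I'll continue in small steps and watch the force.

```bash
python3 -m crank '[[[-0.08,0.11,0,0,0,-0.29],[-0.08,0.11,0,0,0,-0.29],[-0.08,0.11,0,0,0,-0.29],[0,0,0,0,0,0],[0,0,0,0,0,0]]]';python3 -m crank '[[[-0.035,0.055,0,0,0,-0.15],[0,0,0,0,0,0],[0,0,0,0,0,0]]]';python3 -m crank '[[[-0.035,0.055,0,0,0,-0.15],[0,0,0,0,0,0],[0,0,0,0,0,0]]]'
```

```text
time: 10.15
ee_pos: [0.4987, -0.1532, 0.0964]
tcp_rot: [180.0, -0.0, 13.3]
wrist_force: [0.0, -0.2, -0.7]
opening: -0.0
grasp_force: 0.2
time: 10.4
ee_pos: [0.4979, -0.152, 0.0963]
tcp_rot: [180.0, -0.0, 12.1]
wrist_force: [-0.2, -1.7, 0.2]
opening: -0.0
grasp_force: 0.7
time: 10.65
ee_pos: [0.4972, -0.1508, 0.0963]
tcp_rot: [-180.0, -0.0, 11.1]
wrist_force: [-0.9, -1.1, -0.1]
opening: 0.0002
grasp_force: 0.6
```

```bash
for i in 1; do python3 -m crank '[[[-0.035,0.055,0,0,0,-0.15],[0,0,0,0,0,0],[0,0,0,0,0,0]]]';done; python3 -m crank '[[[-0.035,0.055,0,0,0,-0.15],[0,0,0,0,0,0],[0,0,0,0,0,0]]]';python3 -m crank '[[[-0.035,0.055,0,0,0,-0.15],[0,0,0,0,0,0],[0,0,0,0,0,0]]]'
```

```text
time: 10.9
ee_pos: [0.4964, -0.1496, 0.0963]
tcp_rot: [-180.0, -0.0, 10.0]
wrist_force: [-0.4, -2.0, 1.0]
opening: 0.0
grasp_force: 0.5
time: 11.15
ee_pos: [0.4958, -0.1485, 0.0963]
tcp_rot: [-180.0, -0.0, 9.0]
wrist_force: [-0.1, -1.5, 0.7]
opening: 0.0003
grasp_force: 0.4
time: 11.4
ee_pos: [0.4951, -0.1475, 0.0963]
tcp_rot: [-180.0, -0.0, 8.0]
wrist_force: [-0.0, -1.0, 0.2]
opening: 0.0
grasp_force: 0.4
```

```bash
python3 -m crank '[[[-0.035,0.06,0,0,0,-0.15],[0,0,0,0,0,0],[0,0,0,0,0,0]]]'; python3 -m crank '[[[-0.035,0.06,0,0,0,-0.15],[0,0,0,0,0,0],[0,0,0,0,0,0]]]';python3 -m crank '[[[-0.03,0.06,0,0,0,-0.15],[0,0,0,0,0,0],[0,0,0,0,0,0]]]'
```

```text
time: 11.65
ee_pos: [0.4945, -0.1467, 0.0964]
tcp_rot: [179.9, -0.0, 6.9]
wrist_force: [1.0, -4.2, -0.6]
opening: -0.0006
grasp_force: 2.4
time: 11.9
ee_pos: [0.4942, -0.1464, 0.0965]
tcp_rot: [179.8, -0.0, 5.8]
wrist_force: [2.5, -10.6, -1.4]
opening: -0.0003
grasp_force: 5.4
time: 12.15
ee_pos: [0.4939, -0.1462, 0.0965]
tcp_rot: [179.7, -0.1, 4.8]
wrist_force: [5.2, -16.1, -3.3]
opening: 0.0001
grasp_force: 8.5
```

The force climbs with no further travel, so the arm is at its stop. I'm backing off, rising, and clearing the view.

```bash
python3 -m crank '[[[0.05,-0.2,0,0,0,0],[0.1,-0.5,0,0,0,0],[0.1,-0.6,0,0,0,0],[0,0,0,0,0,0],[0,0,1,0,0,0],[0,0,1,0,0,0],[0,0,1,0,0,0],[0,0,1,0,0,0],[0,0,1,0,0,0],[0,-1,0,0,0,0],[0,-1,0,0,0,0],[0,-1,0,0,0,0],[0,-1,0,0,0,0],[0,-1,0,0,0,0],[0,-1,0,0,0,0],[0,-1,0,0,0,0],[0,0,0,0,0,0],[0,0,0,0,0,0],[0,0,0,0,0,0]]]'; python3 - <<'E'
from h import *
im=bot.camera("top");cv2.imwrite("pics/t7.png",cv2.resize(im[140:280,220:400,::-1],None,fx=4.3,fy=4.3,interpolation=cv2.INTER_CUBIC))
E
```

```text
time: 13.73
ee_pos: [0.498, -0.3096, 0.1961]
tcp_rot: [-180.0, 0.0, 4.9]
wrist_force: [0.4, 0.5, -0.7]
opening: 0.0001
grasp_force: 0.0
```

View pics/t7.png

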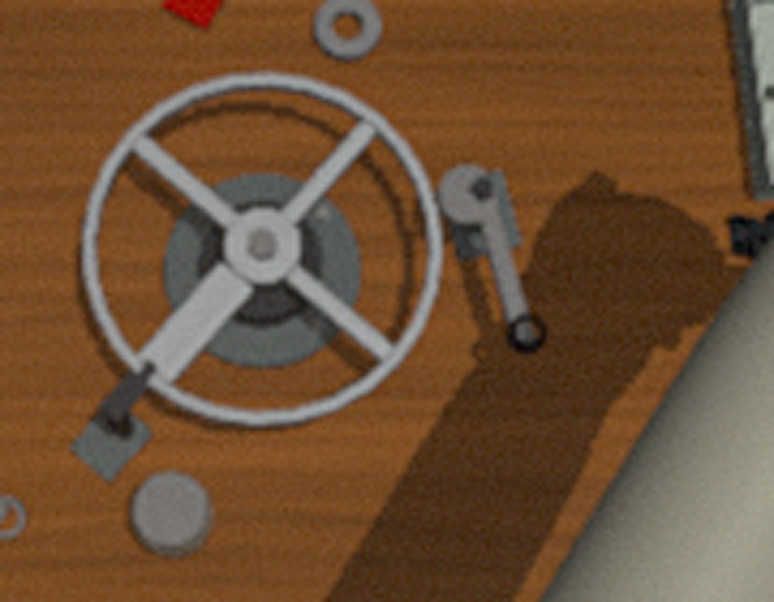

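The brake arm now runs from (483,187) to (526,332), square to the axis–pivot line with the cam at the rim. The broad spoke is still under the pointer, and everything near the pulley lies where it did. I'm handing in.

```bash
python3 -c "
from workcell import bot
print(bot.job_done())"
```

```text
the job is handed in; nothing more can be done
None
```

I handed in the job at about 14 s of robot time: the broad spoke stands under the grey pointer (about 3 mm off to the side), the brake arm is at its stop, and the gripper is clear of everything. The judge returned no verdict.

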